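# Load a picked row of engine parts into the carrier in reverse order

## Task

Four engine parts stand in a row of cardboard trays on the stockroom bench. Move all of them into the wooden carrier, one in the middle of each pocket, upright and in the reverse order: looking from the robot, the part at the left end of the tray row goes to the right end of the carrier, the second from the left goes to the second from the right, and so on. Set each part down rather than dropping it and do not tip any over.

Things in the scene. Friction and masses are not known exactly. Their poses are not given: they have to be found in the camera images.
- piston_center (a point): centre (half-way up) of the piston: a bright aluminium cylinder 58 mm in diameter and 52 mm tall with three dark ring grooves near its top, the widest part; z up; loose, about 0.3 kg
- filter_center (a point): centre (half-way up its full height) of the fuel filter: a steel canister 36 mm in diameter and 66 mm tall with a stepped brass nipple 18 mm tall on top (84 mm in all), the tallest part; its centre lies 42 mm above its underside, on the canister; z up; loose, about 0.2 kg
- pinion_center (a point): centre (half-way up) of the pinion: a dark steel toothed cylinder, 44 to 45 mm over its 16 straight teeth and 50 mm tall, with a small black dot in a steel ring on its top; z up; loose, about 0.35 kg
- bushing_center (a point): centre (half-way up) of the bushing: a plain steel tube 42 mm outside, 26 mm bore, 56 mm tall, standing on end, open at the top; z up; loose, about 0.2 kg
- tray_piston: the shallow cardboard tray in which the piston stands at the start; fixed, and it stays where it is. All four trays are alike: 138 (x) x 77 (y) mm; origin: centre of its underside, x away from the robot, y along the row to the robot's left; 4 mm floor, tray ends (at +-x) 10 mm and sides (at +-y) 18 mm tall from its underside
- tray_filter: the shallow cardboard tray in which the fuel filter stands at the start; fixed, and it stays where it is. All four trays are alike: 138 (x) x 77 (y) mm; origin: centre of its underside, x away from the robot, y along the row to the robot's left; 4 mm floor, tray ends (at +-x) 10 mm and sides (at +-y) 18 mm tall from its underside
- tray_pinion: the shallow cardboard tray in which the pinion stands at the start; fixed, and it stays where it is. All four trays are alike: 138 (x) x 77 (y) mm; origin: centre of its underside, x away from the robot, y along the row to the robot's left; 4 mm floor, tray ends (at +-x) 10 mm and sides (at +-y) 18 mm tall from its underside
- tray_bushing: the shallow cardboard tray in which the bushing stands at the start; fixed, and it stays where it is. All four trays are alike: 138 (x) x 77 (y) mm; origin: centre of its underside, x away from the robot, y along the row to the robot's left; 4 mm floor, tray ends (at +-x) 10 mm and sides (at +-y) 18 mm tall from its underside
- carrier: fixed pale wooden carrier 138 (x) x 324 (y) mm; origin: centre of its underside, x away from the robot, y to its left (turned at most 20 degrees). Four open pockets, centres x = 0, y = +120, +40, -40, -120 mm, each 130 (x) x 76 (y) mm inside; floor 10 mm above the underside; walls between and outside the pockets 30 mm tall, 4 mm thick; front and back lips (at +-x) 16 mm tall; a dark grip at each y end
- board: fixed steel board 150 (x) x 330 (y) mm, 12 mm thick, with two 6 mm wide blue rails (14 mm tall) along its long edges; the four trays stand on it in a row along its y axis; origin: centre of its underside, x away from the robot, y to the robot's left (turned at most 20 degrees). The trays stand at x = 0, y = +120, +40, -40 and -120 mm
There are look-alikes about, which are no part of the job. What is shaped like the part that bears bushing_center but red is not meant.

How it is judged:
At the end, for the whole second after the job is handed in: Each part upright (0.12 rad) on the floor of its own pocket (height within 5 mm), within 15 mm of the pocket's centre along the row and 18 mm across it, in the reverse of the order of the trays they started in, all released and at rest (((y of tray_piston in the frame of board between 0.1 and 0.14 m and y of piston_center in the frame of carrier between -0.135 and -0.105 m) or (y of tray_piston in the frame of board between 0.02 and 0.06 m and y of piston_center in the frame of carrier between -0.055 and -0.025 m) or (y of tray_piston in the frame of board between -0.06 and -0.02 m and y of piston_center in the frame of carrier between 0.025 and 0.055 m) or (y of tray_piston in the frame of board between -0.14 and -0.1 m and y of piston_center in the frame of carrier between 0.105 and 0.135 m)) and x of piston_center in the frame of carrier between -0.018 and 0.018 m and z of piston_center in the frame of carrier between 0.031 and 0.041 m and angle between each of piston_center, filter_center, pinion_center, bushing_center's own z axis and vertical below 0.12 rad and linear speed of each of piston, filter, pinion, bushing below 0.02 m/s and contact force between the fingers and piston below 0.1 N and ((y of tray_filter in the frame of board between 0.1 and 0.14 m and y of filter_center in the frame of carrier between -0.135 and -0.105 m) or (y of tray_filter in the frame of board between 0.02 and 0.06 m and y of filter_center in the frame of carrier between -0.055 and -0.025 m) or (y of tray_filter in the frame of board between -0.06 and -0.02 m and y of filter_center in the frame of carrier between 0.025 and 0.055 m) or (y of tray_filter in the frame of board between -0.14 and -0.1 m and y of filter_center in the frame of carrier between 0.105 and 0.135 m)) and x of filter_center in the frame of carrier between -0.018 and 0.018 m and z of filter_center in the frame of carrier between 0.047 and 0.057 m and contact force between the fingers and filter below 0.1 N and ((y of tray_pinion in the frame of board between 0.1 and 0.14 m and y of pinion_center in the frame of carrier between -0.135 and -0.105 m) or (y of tray_pinion in the frame of board between 0.02 and 0.06 m and y of pinion_center in the frame of carrier between -0.055 and -0.025 m) or (y of tray_pinion in the frame of board between -0.06 and -0.02 m and y of pinion_center in the frame of carrier between 0.025 and 0.055 m) or (y of tray_pinion in the frame of board between -0.14 and -0.1 m and y of pinion_center in the frame of carrier between 0.105 and 0.135 m)) and x of pinion_center in the frame of carrier between -0.018 and 0.018 m and z of pinion_center in the frame of carrier between 0.03 and 0.04 m and contact force between the fingers and pinion below 0.1 N and ((y of tray_bushing in the frame of board between 0.1 and 0.14 m and y of bushing_center in the frame of carrier between -0.135 and -0.105 m) or (y of tray_bushing in the frame of board between 0.02 and 0.06 m and y of bushing_center in the frame of carrier between -0.055 and -0.025 m) or (y of tray_bushing in the frame of board between -0.06 and -0.02 m and y of bushing_center in the frame of carrier between 0.025 and 0.055 m) or (y of tray_bushing in the frame of board between -0.14 and -0.1 m and y of bushing_center in the frame of carrier between 0.105 and 0.135 m)) and x of bushing_center in the frame of carrier between -0.018 and 0.018 m and z of bushing_center in the frame of carrier between 0.033 and 0.043 m and contact force between the fingers and bushing below 0.1 N); the robot touches nothing.
It fails at once if a part is tipped over (more than 0.7 rad) (angle between any of piston_center, filter_center, pinion_center, bushing_center's own z axis and vertical above 0.7 rad).
It fails at once if a part is dropped (moves faster than 0.6 m/s while not held by the fingers) ((linear speed of piston above 0.6 m/s and contact force between the fingers and piston below 0.05 N) or (linear speed of filter above 0.6 m/s and contact force between the fingers and filter below 0.05 N) or (linear speed of pinion above 0.6 m/s and contact force between the fingers and pinion below 0.05 N) or (linear speed of bushing above 0.6 m/s and contact force between the fingers and bushing below 0.05 N)).
It also fails if it takes over 120 s, if anything falls off the work surface, if the arm or the gripper's body presses on something with over 40 N, if the wrist force passes 120 N, or if a joint passes its speed limit or range.

## Robot

A 6-joint arm with a two-finger parallel gripper is mounted at the origin on the work surface. World frame = base frame: x ahead of the robot, y to its left, z up, the work surface at z = 0. Lengths are in m, angles in rad, forces in N, time in s.
With the tool pointing down it reaches from about 0.35 to 0.975 m from the base axis. Payload 4.9 kg.
Tool frame: the origin (TCP) lies on the centre line of the jaws, within the pads' length; the fingertips stand 8 mm ahead of it and the grasp point (between the pads) lies 11 mm behind it; z points along the fingers, y is the direction in which the jaws open and shut (so a half turn about z gives the same grasp; the last joint's range is limited). The gripper opens to 85 mm and grips with 20 to 120 N. Pads are 22 mm wide; open, the fingers measure 114 mm over their backs; the gripper's body (76 mm by 85 mm) begins 54 mm behind the grasp point. The pads swing forward as they close: fully open they stand 13 mm farther back than shut.
Start: joints at [-1.227, 0.053, 1.613, -0, 1.476, -0.119], TCP at [0.279, -0.559, 0.239] pointing down, gripper open.
Joint ranges: [-3.01, 3.01], [-1.01, 2.22], [0.06, 2.58], [-1.02, 4.17], [0.09, 2.62], [-3.14, 3.14]. Speed limits (rad/s): [2.57, 2.57, 3.14, 3.14, 3.14, 3.14].

## Interface

Orientations are given as a rotation vector (axis times angle).
In Python, from station import get_obs, get_image, calibration, finish_job gives the robot as it stands. The module is installed in compiled form; this text tells all that it offers.
- The arm moves only by the shell command python3 -m jog 'ROWS' [FORCE]. ROWS is JSON, a list of rows, each a list of 7 numbers: the shift along the tool's x, y, z in cm, then the turn, a rotation vector about the tool's x, y, z in rad, then the closure in counts, from 0 (fully open) to 255 (shut). In form: [[dx, dy, dz, ax, ay, az, jaw], ...]. A call has 1 to 8 rows; each row is the pose to reach, as a shift and turn from the pose measured when the call began, along the tool's axes at that moment; what a row does not reach only later rows make up. A row lasts 1/12 s, in which the tool goes at most 41.7 mm and 7.16 degrees, less where a joint would pass 70% of its speed; a pose out of reach is approached as far as the arm can. A call with a gripper value outside its range is refused whole. The fingers move at their own pace and stop on an object; FORCE is the grip in N (left out, the last holds). Time passes only in rows, so rows that repeat a pose let the fingers close. It gives the time, the measured TCP pose, the force and the opening at its end, in the units of the state.
- get_obs(): the state, without advancing time (a new reading comes with each control period).
- get_image(name): name is "scene" or "top" or "wrist"; returns the picture (480x640x3 uint8, red, green, blue); there is no depth.
- calibration(name): a dict with "vfov" (degrees; the focal length in pixels is half the picture's height over the tangent of half this angle, whatever the lens; pixels are square), "cx", "cy" (the principal point, pixels), "R" (3x3) and "t" (3): a world point X has camera coordinates R X + t. Camera axes: x right, y down, z forward; pixel columns grow to the right and rows downward; lengths in m; the calibration is good to about 2 mm. The wrist camera is an equidistant fisheye: a pixel r from the principal point sees the ray r / f radians off the axis. A picture is of the moment at which its call begins: read the wrist's pose just before it. calibration takes no time and is no camera call; for the wrist camera it gives the pose at the moment of the call.
- finish_job(): hands the job in, once; it reports no verdict.
The state is a dict: "t": time; "q": joint angles; "dq": joint speeds; "effort": joint torques, N m; "tool_pos": TCP position; "tool_rot": TCP orientation; "contact_force": force on the tool from outside, world axes, zero at the start; "wrist_torque": the same for the moment, N m; "opening": finger opening in m.
Only numpy, scipy, OpenCV 4.12 (cv2) and the standard library are available. Lean on these libraries where they do the work, as an engineer would, in place of code of your own. Each camera call takes 0.05 s, during which the arm holds its last target. There are 200 camera calls.

## Working session

There is one attempt and no reset: what is moved stays moved. The work goes in short steps, Python scripts to look and compute and a shell command to move; the robot and the scene stay as the last step left them, time stands still between calls to the robot, and variables do not carry over. Pictures are saved under pics/ and viewed, about 12 in all and at most 16, crops included, and the job is handed in when it is done.

```bash
mkdir -p pics; python3 - <<'E'
from station import *
import cv2
for n in ("scene","top"):
    im=get_image(n); cv2.imwrite(f"pics/{n}0.png",im[:,:,::-1]); c=calibration(n); print(n,c)
o=get_obs(); print({k:o[k] for k in("t","tool_pos","tool_rot","opening","contact_force")})
E
```

```text
scene {'vfov': 47.930506815114356, 'cx': 312.28166209820847, 'cy': 227.97279108310636, 'R': array([[ 0.28101952,  0.95963892, -0.01100801],
       [ 0.60377263, -0.18570066, -0.77522505],
       [-0.74598032,  0.21120704, -0.63158922]]), 't': array([-0.15530292, -0.23791189,  1.43052186])}
top {'vfov': 52.46295433225412, 'cx': 316.47254082901446, 'cy': 239.58520064875555, 'R': array([[ 0.02802461, -0.99960359, -0.00269888],
       [-0.9951396 , -0.02764428, -0.09451437],
       [ 0.0944023 ,  0.00533449, -0.99551984]]), 't': array([-0.00647623,  0.4943791 ,  1.04164879])}
{'t': 0.1, 'tool_pos': array([ 0.27885458, -0.55872091,  0.23816878]), 'tool_rot': array([-3.05605159e+00, -7.20062290e-01,  2.95074030e-04]), 'opening': 0.08536312087489697, 'contact_force': array([-0.06468873,  1.26711574, -0.32713082])}
```

View pics/scene0.png

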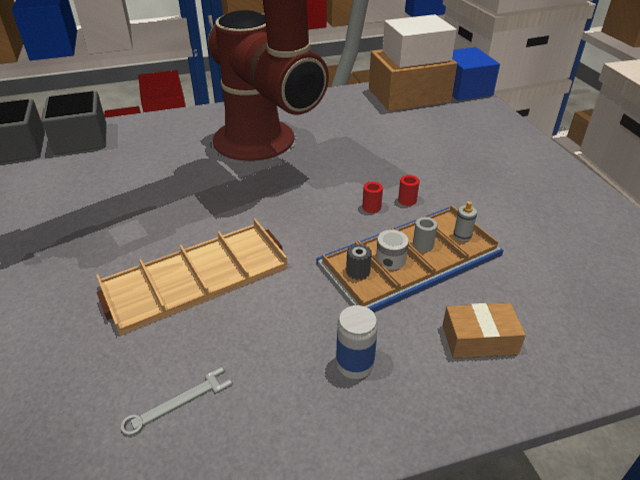

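View pics/top0.png

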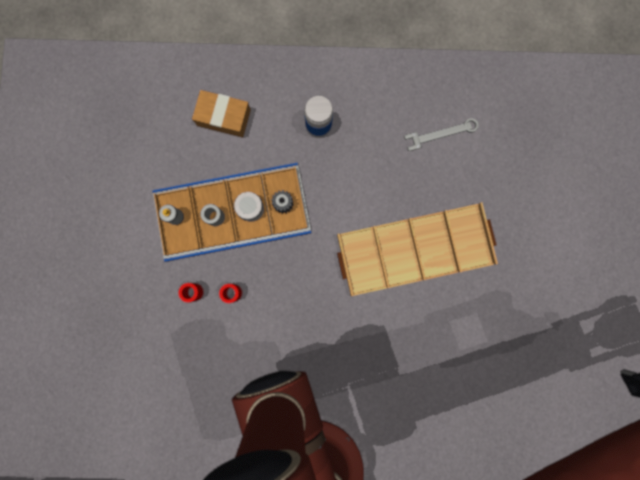

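The tray row, left to right from the robot, is filter (170,213), bushing (211,214), piston (247,206), pinion (283,202) in the top view. The carrier is at about (417,250). Candidates to reject are the red tubes at (190,292) and (230,293) and the can at (318,115). I'll check the choice in one close crop.

```bash
cat > h.py <<'E'
from station import *
import numpy as np, cv2
from scipy.spatial.transform import Rotation as Rot
def w(name,u,v,z,c=None):
    c=c or calibration(name); f=240/np.tan(np.radians(c["vfov"])/2)
    x,y=u-c["cx"],v-c["cy"]
    if name=="wrist":
        r=np.hypot(x,y); th=r/f; k=np.sin(th)/max(r,1e-9); d=np.array([x*k,y*k,np.cos(th)])
    else: d=np.array([x/f,y/f,1])
    R=np.array(c["R"]); o=-R.T@np.array(c["t"]); d=R.T@d
    return o+d*(z-o[2])/d[2]
def proj(name,X,c=None):
    c=c or calibration(name); f=240/np.tan(np.radians(c["vfov"])/2)
    p=np.array(c["R"])@np.array(X)+np.array(c["t"])
    if name=="wrist":
        r=np.hypot(p[0],p[1]); th=np.arctan2(r,p[2]); s=f*th/max(r,1e-9)
    else: s=f/p[2]
    return np.array([c["cx"]+p[0]*s,c["cy"]+p[1]*s])
E
python3 - <<'E'
from h import *
im=cv2.imread("pics/top0.png")
c=cv2.resize(im[155:305,145:325],None,fx=4,fy=4,interpolation=cv2.INTER_CUBIC)
cv2.imwrite("pics/crop1.png",c)
B=[w("top",u,v,0.02)[:2] for u,v in((153,190),(299,164),(310,235),(165,260))]
C=[w("top",u,v,z)[:2] for u,v,z in((338,234,.03),(483,204,.03),(496,263,.03),(350,294,.03))]
for n,P in(("board",B),("carrier",C)):
    P=np.array(P); m=P.mean(0); d=P[0]+P[3]-P[1]-P[2]; print(n,m.round(4),"yaw",np.arctan2(-d[0],d[1]).round(3),"L",np.linalg.norm(d)/2,"W",np.linalg.norm(P[0]+P[1]-P[2]-P[3])/2)
for n,u,v,z in(("filter",169,213,.1),("bushing",211,214,.072),("piston",247,206,.068),("pinion",283,202,.066)): print(n,w("top",u,v,z).round(4))
E
```

```text
board [0.5507 0.1957] yaw 0.203 L 0.3252671229170199 W 0.15958601333481037
carrier [ 0.4803 -0.2109] yaw 0.234 L 0.32341754061554734 W 0.1316647651885839
filter [0.5332 0.3093 0.1   ]
bushing [0.5375 0.2298 0.072 ]
piston [0.5572 0.1556 0.068 ]
pinion [0.5682 0.0801 0.066 ]
```

View pics/crop1.png

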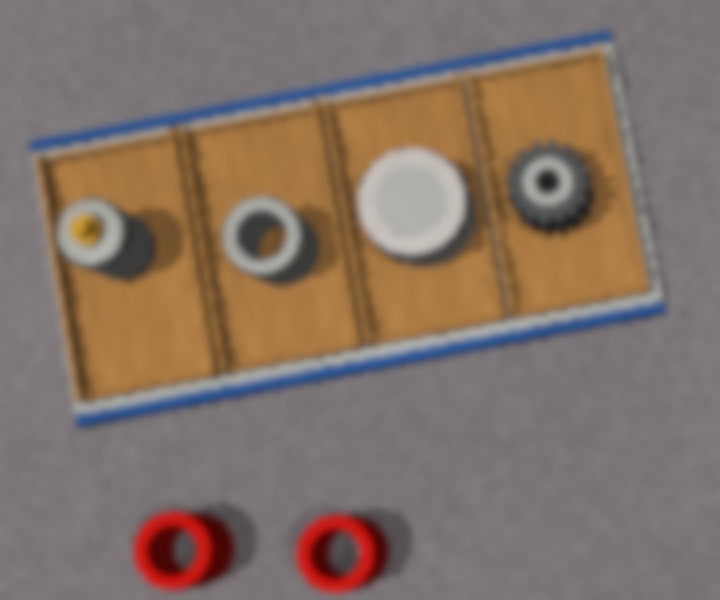

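The crop agrees: the brass-topped filter, the grey bushing, the wide piston and the toothed pinion, with the red tubes outside the board. Measured lengths of 0.325 m (board) and 0.323 m (carrier) fit the sizes given. Next I'll work out the move to above the tray row.

```bash
cat >> h.py <<'E'
def row(x,y,z,jy):
    "shift (cm) and turn (rad) in tool axes to TCP (x,y,z), tool down, jaw axis (tool y) along yaw jy"
    o=get_obs(); R=Rot.from_rotvec(o["tool_rot"])
    a=jy+np.pi/2   # tool x yaw
    T=Rot.from_matrix(np.array([[np.cos(a),np.sin(a),0],[np.sin(a),-np.cos(a),0],[0,0,-1]]).T.T)
    d=R.inv().apply(np.array([x,y,z])-o["tool_pos"])*100
    t=(R.inv()*T).as_rotvec()
    print("row",d.round(2),t.round(3))
E
python3 -c "
from h import *
row(.50,.15,.30,.203)"
```

```text
row [ 51.43 -53.56  -6.07] [-1.000e-03 -1.000e-03 -1.311e+00]
```

```bash
python3 -m jog '[[51.4,-53.6,-6.1,0,0,-1.311,0],[51.4,-53.6,-6.1,0,0,-1.311,0],[51.4,-53.6,-6.1,0,0,-1.311,0],[51.4,-53.6,-6.1,0,0,-1.311,0],[51.4,-53.6,-6.1,0,0,-1.311,0],[51.4,-53.6,-6.1,0,0,-1.311,0],[51.4,-53.6,-6.1,0,0,-1.311,0],[51.4,-53.6,-6.1,0,0,-1.311,0]]' 40; python3 -c "
from h import *
row(.50,.15,.30,.203)"
```

```text
t: 0.77
tool_pos: [0.3775, -0.2399, 0.2662]
tool_rot: [-2.331, -2.104, -0.001]
contact_force: [0.5, 0.2, 0.3]
opening: 0.0854
row [40.05  8.2  -3.31] [-0.    -0.002 -0.306]
```

```bash
python3 -m jog '[[40,8.2,-3.3,0,0,-0.306,0],[40,8.2,-3.3,0,0,-0.306,0],[40,8.2,-3.3,0,0,-0.306,0],[40,8.2,-3.3,0,0,-0.306,0],[40,8.2,-3.3,0,0,-0.306,0],[40,8.2,-3.3,0,0,-0.306,0],[40,8.2,-3.3,0,0,-0.306,0],[40,8.2,-3.3,0,0,-0.306,0]]'; python3 -m jog '[[7,0,0,0,0,0,0],[7,0,0,0,0,0,0],[7,0,0,0,0,0,0],[7,0,0,0,0,0,0]]'; python3 - <<'E'
from h import *
c=calibration("wrist"); im=get_image("wrist"); cv2.imwrite("pics/w1.png",im[:,:,::-1]); np.save("w1.npy",c,allow_pickle=True)
for n,p in(("filter",(.5332,.3093,.1)),("bushing",(.5375,.2298,.072)),("piston",(.5572,.1556,.068)),("pinion",(.5682,.0801,.066))): print(n,proj("wrist",p,c).round())
E
```

```text
t: 1.43
tool_pos: [0.4766, 0.0774, 0.2934]
tool_rot: [-1.983, -2.435, -0.002]
contact_force: [0.5, -1.0, 0.4]
opening: 0.0853
t: 1.77
tool_pos: [0.4618, 0.1473, 0.293]
tool_rot: [-1.978, -2.438, -0.0]
contact_force: [-0.6, 0.4, 0.3]
opening: 0.0851
filter [432.  59.]
bushing [410. 142.]
piston [409. 218.]
pinion [398. 286.]
```

View pics/w1.png

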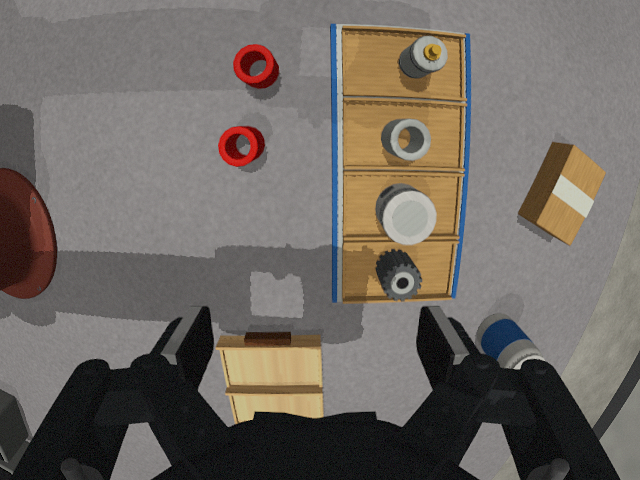

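Wrist view: filter nipple at (433,51), bushing top at (410,139), piston top at (409,217), pinion top at (403,282). The board's inner corners are near (342,29), (466,36), (342,300) and (455,296). All are close to the predicted pixels.

```bash
python3 - <<'E'
from h import *
c=np.load("w1.npy",allow_pickle=True).item()
a=.203; b=np.array([.5507,.1957])
for n,u,v,z in(("filter",433,51,.1),("bushing",410,139,.072),("piston",409,217,.068),("pinion",403,282,.066)):
    p=w("wrist",u,v,z,c)[:2]; d=p-b; print(n,p.round(4),"board",(d[0]*np.cos(a)+d[1]*np.sin(a)).round(4),(-d[0]*np.sin(a)+d[1]*np.cos(a)).round(4))
P=np.array([w("wrist",u,v,z,c)[:2] for u,v,z in((331,24,.026),(470,33,.026),(453,298,.026),(333,302,.026))])
m=P.mean(0); d=P[0]+P[1]-P[2]-P[3]; print("board",m.round(4),np.arctan2(-d[0],d[1]).round(3),np.linalg.norm(d)/2)
# can under pixel
print("tool over pinion:"); row(.567,.079,.20,.203)
E
```

```text
filter [0.5331 0.3168] board 0.0072 0.1221
bushing [0.5372 0.2329] board -0.0058 0.0392
piston [0.5572 0.1566] board -0.0015 -0.0396
pinion [0.572  0.0852] board -0.0014 -0.1125
board [0.5493 0.1999] 0.216 0.3192816674429672
tool over pinion:
row [-8.73  8.91  9.29] [-0.001 -0.001  0.002]
```

```bash
python3 -m jog '[[-6.4,10.8,10,0,0,0,0],[-6.4,10.8,10,0,0,0,0],[-6.4,10.8,10,0,0,0,0],[-6.4,10.8,10,0,0,0,0],[-6.4,10.8,10,0,0,0,0],[-6.4,10.8,10,0,0,0,0]]'; python3 - <<'E'
from h import *
c=calibration("wrist"); im=get_image("wrist"); cv2.imwrite("pics/w2.png",im[:,:,::-1]); np.save("w2.npy",c,allow_pickle=True)
o=get_obs()["tool_pos"]; print(o,proj("wrist",[o[0],o[1],.066],c),proj("wrist",[.571,.083,.066],c)); row(.571,.083,.15,.21)
E
```

```text
t: 2.32
tool_pos: [0.5803, 0.1034, 0.1896]
tool_rot: [-1.983, -2.429, 0.006]
contact_force: [-0.6, 0.7, 0.1]
opening: 0.0854
[0.58061021 0.10415299 0.1919716 ] [316.90503324 235.45598996] [298.43857183 259.72415808]
row [-1.89 -1.35  4.2 ] [-0.003 -0.002 -0.007]
```

View pics/w2.png

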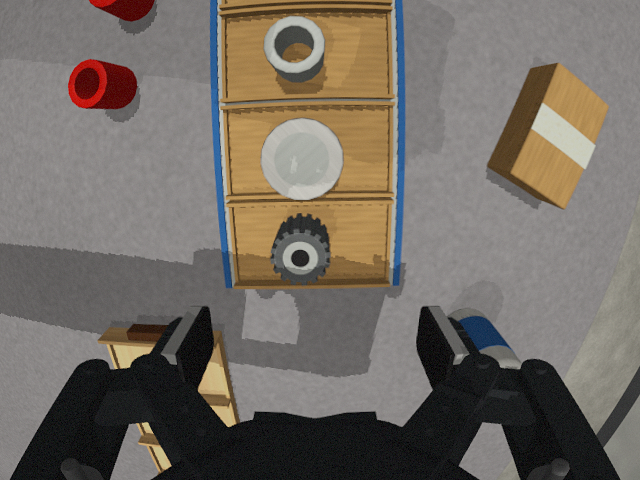

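Pinion top is at (300,256), piston top at (302,159) and bushing top at (295,46). The can and the box are clear of the fingers' path.

```bash
python3 - <<'E'
from h import *
c=np.load("w2.npy",allow_pickle=True).item()
for n,u,v,z in(("pinion",300,257,.066),("piston",302,159,.068),("bushing",295,46,.072)): print(n,w("wrist",u,v,z,c)[:2].round(4))
p=w("wrist",300,257,.066,c); row(p[0],p[1],.13,.21);row(p[0],p[1],.050,.21)
E
```

```text
pinion [0.5717 0.0853]
piston [0.5595 0.1564]
bushing [0.5397 0.2318]
row [-1.67 -1.23  6.2 ] [-0.003 -0.002 -0.007]
row [-1.69 -1.2  14.2 ] [-0.003 -0.002 -0.007]
```

```bash
python3 -m jog '[[-1.7,-1.2,3,0,0,0,0],[-1.7,-1.2,6,0,0,0,0],[-1.7,-1.2,9,0,0,0,0],[-1.7,-1.2,12,0,0,0,0],[-1.7,-1.2,15,0,0,0,0],[-1.7,-1.2,15.7,0,0,0,0],[-1.7,-1.2,15.7,0,0,0,0],[-1.7,-1.2,15.7,0,0,0,0]]'; python3 -m jog '[[0,0,0,0,0,0,60],[0,0,0,0,0,0,130],[0,0,0,0,0,0,255],[0,0,0,0,0,0,255],[0,0,0,0,0,0,255],[0,0,0,0,0,0,255],[0,0,0,0,0,0,255],[0,0,0,0,0,0,255]]' 50
```

```text
t: 3.03
tool_pos: [0.5729, 0.0853, 0.0373]
tool_rot: [-1.985, -2.434, -0.001]
contact_force: [0.5, 0.2, -0.2]
opening: 0.0856
t: 3.7
tool_pos: [0.574, 0.0852, 0.0395]
tool_rot: [1.985, 2.434, 0.003]
contact_force: [-2.1, -0.2, 7.0]
opening: 0.043
```

```bash
python3 -m jog '[[0,0,-1,0,0,0,255],[0,0,-3,0,0,0,255],[0,0,-6,0,0,0,255],[0,0,-9,0,0,0,255],[0,0,-12,0,0,0,255],[0,0,-15,0,0,0,255],[0,0,-15,0,0,0,255],[0,0,-15,0,0,0,255]]'; python3 -c "
from h import *
row(.4525,-.0941,.19,.234)"
```

```text
t: 4.37
tool_pos: [0.5748, 0.0852, 0.1918]
tool_rot: [1.982, 2.432, 0.007]
contact_force: [-0.5, 0.4, -4.5]
opening: 0.0427
row [-15.1  -15.59   0.09] [ 0.006  0.    -0.031]
```

```bash
python3 -c "
from h import *
row(.508,-.328,.26,.234)"
```

```text
row [-39.13 -14.83  -6.9 ] [ 0.006  0.    -0.031]
```

```bash
python3 -m jog '[[-2,-0.7,-3,0,0,0,255],[-6,-2.2,-6.9,0,0,0,255],[-10,-3.8,-6.9,0,0,-0.031,255],[-14,-5.3,-6.9,0,0,-0.031,255],[-18,-6.8,-6.9,0,0,-0.031,255],[-22,-8.3,-6.9,0,0,-0.031,255],[-26,-9.8,-6.9,0,0,-0.031,255],[-29,-11,-6.9,0,0,-0.031,255]]'; python3 -m jog '[[-2.5,-1,0,0,0,0,255],[-5,-2,0,0,0,0,255],[-7.5,-3,0,0,0,0,255],[-8.5,-3.3,0,0,0,0,255],[-8.5,-3.3,0,0,0,0,255]]'; python3 - <<'E'
from h import *
c=calibration("wrist"); im=get_image("wrist"); cv2.imwrite("pics/w3.png",im[:,:,::-1]); np.save("w3.npy",c,allow_pickle=True)
m=np.array([.4803,-.2109]);a=.234;R=np.array([[np.cos(a),-np.sin(a)],[np.sin(a),np.cos(a)]])
for y in(.160,.08,0,-.08,-.16): print([proj("wrist",[*(m+R@[x,y]),z],c).round().tolist() for x,z in((-.069,.03),(.069,.03))])
E
```

```text
t: 5.03
tool_pos: [0.5247, -0.2133, 0.2566]
tool_rot: [-1.946, -2.465, -0.006]
contact_force: [1.4, -0.5, -3.3]
opening: 0.0431
t: 5.45
tool_pos: [0.5106, -0.3051, 0.2528]
tool_rot: [-1.947, -2.457, -0.005]
contact_force: [-0.9, 0.6, -4.2]
opening: 0.0427
[[236.0, -42.0], [377.0, -44.0]]
[[234.0, 29.0], [379.0, 28.0]]
[[235.0, 109.0], [379.0, 108.0]]
[[237.0, 190.0], [378.0, 189.0]]
[[242.0, 266.0], [374.0, 266.0]]
```

View pics/w3.png

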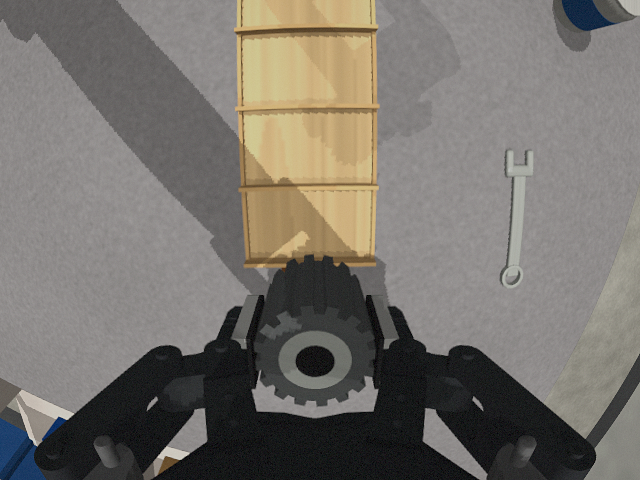

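The carrier's wall ends at (238,188)/(378,187), (244,265)/(375,264) and (236,29)/(378,28) lie within 2–3 px of where my carrier pose predicts them. The pinion is held square. I'm moving to the left-end pocket.

```bash
python3 -c "
from h import *
row(.4525,-.0942,.15,.234)"
```

```text
row [21.65 -0.88 10.49] [-0.    -0.008 -0.002]
```

```bash
python3 -m jog '[[3,0,1,0,0,0,255],[6.5,-0.3,3,0,0,0,255],[10,-0.4,5,0,0,0,255],[13.5,-0.6,7,0,-0.008,0,255],[17,-0.7,9,0,-0.008,0,255],[20,-0.8,10.5,0,-0.008,0,255],[21.6,-0.9,10.5,0,-0.008,0,255],[21.6,-0.9,10.5,0,-0.008,0,255]]'; python3 -m jog '[[0,0,0,0,0,0,255],[0,0,0,0,0,0,255]]';python3 -c "
from h import *
row(.4525,-.0942,.035,.234)"
```

```text
t: 6.17
tool_pos: [0.4495, -0.0897, 0.1465]
tool_rot: [-1.938, -2.463, 0.001]
contact_force: [0.7, 0.4, -4.0]
opening: 0.0427
t: 6.33
tool_pos: [0.4489, -0.0886, 0.1459]
tool_rot: [-1.936, -2.464, 0.001]
contact_force: [0.1, 0.1, -3.7]
opening: 0.043
row [-0.69  0.28 11.08] [-0.006 -0.006  0.005]
```

```bash
python3 -m jog '[[-0.7,0.3,2,0,0,0,255],[-0.7,0.3,4.5,0,0,0,255],[-0.7,0.3,7,0,0,0,255],[-0.7,0.3,9,0,0,0,255],[-0.7,0.3,10,0,0,0,255],[-0.7,0.3,10.6,0,0,0,255],[-0.7,0.3,10.8,0,0,0,255],[-0.7,0.3,10.8,0,0,0,255]]'; python3 -m jog '[[0,0,0.1,0,0,0,255],[0,0,0.2,0,0,0,255],[0,0,0.2,0,0,0,255]]'
```

```text
t: 7.0
tool_pos: [0.4534, -0.0947, 0.0384]
tool_rot: [-1.937, -2.464, 0.001]
contact_force: [1.0, -0.5, -3.0]
opening: 0.0431
t: 7.25
tool_pos: [0.4542, -0.095, 0.0375]
tool_rot: [-1.938, -2.466, 0.0]
contact_force: [-0.3, 0.2, -4.1]
opening: 0.0433
```

```bash
python3 -m jog '[[0,0,0.2,0,0,0,255],[0,0,0.3,0,0,0,255],[0,0,0.3,0,0,0,255],[0,0,0.3,0,0,0,255]]';  python3 -m jog '[[0,0,0.1,0,0,0,255],[0,0,0.2,0,0,0,255],[0,0,0.2,0,0,0,255]]'
```

```text
t: 7.58
tool_pos: [0.4541, -0.0949, 0.0344]
tool_rot: [-1.938, -2.466, 0.0]
contact_force: [-0.2, -0.1, -3.8]
opening: 0.0429
t: 7.83
tool_pos: [0.4544, -0.095, 0.0336]
tool_rot: [-1.937, -2.466, 0.0]
contact_force: [-4.5, 1.8, 4.6]
opening: 0.0432
```

Contact came at z 0.0336, as predicted. I'm releasing and retreating.

```bash
python3 -m jog '[[0,0,0,0,0,0,110],[0,0,0,0,0,0,90],[0,0,0,0,0,0,60],[0,0,0,0,0,0,30],[0,0,0,0,0,0,0],[0,0,0,0,0,0,0],[0,0,0,0,0,0,0],[0,0,0,0,0,0,0]]'; python3 -m jog '[[0,0,-1,0,0,0,0],[0,0,-4,0,0,0,0],[0,0,-8,0,0,0,0],[0,0,-12,0,0,0,0],[0,0,-16,0,0,0,0],[0,0,-16,0,0,0,0]]'; python3 -c "
from h import *
print(get_obs()['opening']); row(.5585,.1565,.19,.21)"
```

```text
t: 8.5
tool_pos: [0.4544, -0.095, 0.0335]
tool_rot: [-1.937, -2.465, 0.0]
contact_force: [-0.4, -0.3, -0.2]
opening: 0.0855
t: 9.0
tool_pos: [0.4598, -0.0973, 0.2044]
tool_rot: [1.934, 2.462, 0.007]
contact_force: [0.4, -0.0, 1.6]
opening: 0.085
0.08504889923427628
row [22.32 15.58  1.48] [0.01  0.005 0.029]
```

```bash
python3 -m jog '[[3,2,0,0,0,0,0],[6,4,0,0,0,0,0],[9.3,6.5,0.5,0,0,0.029,0],[12.5,8.7,0.5,0,0,0.029,0],[15.8,11,0.5,0,0,0.029,0],[19,13.2,1,0,0,0.029,0],[22.3,15.6,1.5,0,0,0.029,0],[22.3,15.6,1.5,0,0,0.029,0]]'; python3 -m jog '[[0,0,0,0,0,0,0],[0,0,0,0,0,0,0],[0,0,0,0,0,0,0]]';python3 - <<'E'
from h import *
c=calibration("wrist"); im=get_image("wrist"); cv2.imwrite("pics/w4.png",im[:,:,::-1]); np.save("w4.npy",c,allow_pickle=True)
for n,p in(("piston",(.5585,.1565,.068)),("bushing",(.539,.232,.072)),("filter",(.533,.313,.1))): print(n,proj("wrist",p,c).round())
row(.5585,.1565,.04,.21)
E
```

```text
t: 9.67
tool_pos: [0.5595, 0.1617, 0.1889]
tool_rot: [1.965, 2.441, 0.01]
contact_force: [-1.3, -0.0, -0.3]
opening: 0.0852
t: 9.92
tool_pos: [0.5593, 0.1611, 0.1892]
tool_rot: [1.965, 2.44, 0.01]
contact_force: [0.5, -0.1, 1.1]
opening: 0.0855
piston [311. 242.]
bushing [306. 133.]
filter [325.   4.]
row [-0.36 -0.33 14.93] [0.011 0.003 0.004]
```

View pics/w4.png

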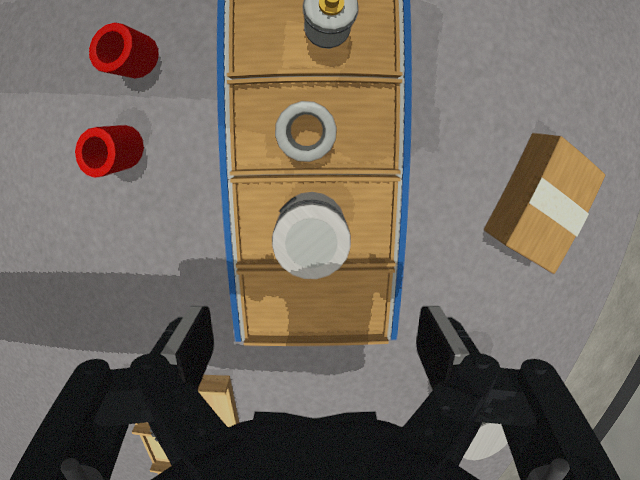

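The piston top at (312,241) and the bushing top at (306,131) match the prediction, so I'll descend and grip.

```bash
python3 -m jog '[[-0.4,-0.3,3,0.011,0,0,0],[-0.4,-0.3,6,0.011,0,0,0],[-0.4,-0.3,9,0.011,0,0,0],[-0.4,-0.3,12,0.011,0,0,0],[-0.4,-0.3,14,0.011,0,0,0],[-0.4,-0.3,15.2,0.011,0,0,0],[-0.4,-0.3,15.2,0.011,0,0,0],[-0.4,-0.3,15.2,0.011,0,0,0]]'; python3 -m jog '[[0,0,0,0,0,0,40],[0,0,0,0,0,0,80],[0,0,0,0,0,0,255],[0,0,0,0,0,0,255],[0,0,0,0,0,0,255],[0,0,0,0,0,0,255],[0,0,0,0,0,0,255],[0,0,0,0,0,0,255]]' 50; python3 -m jog '[[0,0,-1,0,0,0,255],[0,0,-3,0,0,0,255],[0,0,-6,0,0,0,255],[0,0,-9,0,0,0,255],[0,0,-12,0,0,0,255],[0,0,-15,0,0,0,255],[0,0,-15,0,0,0,255],[0,0,-15,0,0,0,255]]'; python3 -c "
from h import *
row(.471,-.172,.16,.234)"
```

```text
t: 10.63
tool_pos: [0.5592, 0.1556, 0.0378]
tool_rot: [1.971, 2.444, -0.003]
contact_force: [0.0, 0.6, 0.1]
opening: 0.085
t: 11.3
tool_pos: [0.5608, 0.1557, 0.0405]
tool_rot: [1.969, 2.442, 0.001]
contact_force: [-1.0, -0.9, 7.0]
opening: 0.0571
t: 11.97
tool_pos: [0.5613, 0.1564, 0.193]
tool_rot: [1.967, 2.439, 0.006]
contact_force: [0.2, 0.5, -4.7]
opening: 0.0568
row [-30.16 -15.81   3.28] [ 0.008  0.004 -0.02 ]
```

```bash
python3 -m jog '[[-3,-1.5,0,0,0,0,255],[-6.5,-3.4,0,0,0,0,255],[-10,-5.2,0,0,0,0,255],[-13.5,-7,0.5,0,0,-0.02,255],[-17,-8.9,1,0.008,0,-0.02,255],[-20.5,-10.7,1.5,0.008,0,-0.02,255],[-24,-12.6,2,0.008,0,-0.02,255],[-27,-14.2,2.5,0.008,0,-0.02,255]]'; python3 -m jog '[[-2,-1,0.5,0,0,0,255],[-3,-1.6,1,0,0,0,255],[-3,-1.6,1,0,0,0,255],[-3,-1.6,1,0,0,0,255]]'; python3 -c "
from h import *
row(.471,-.172,.0345,.234)"
```

```text
t: 12.63
tool_pos: [0.4772, -0.1389, 0.1644]
tool_rot: [-1.947, -2.463, 0.006]
contact_force: [2.0, 0.3, -3.8]
opening: 0.0565
t: 12.97
tool_pos: [0.4673, -0.171, 0.1522]
tool_rot: [-1.946, -2.459, 0.006]
contact_force: [0.3, 1.4, -3.5]
opening: 0.0566
row [-0.21  0.41 11.77] [-0.007 -0.002 -0.002]
```

```bash
python3 -m jog '[[-0.2,0.3,2,-0.007,0,0,255],[-0.2,0.3,4.5,-0.007,0,0,255],[-0.2,0.3,7,-0.007,0,0,255],[-0.2,0.3,9,-0.007,0,0,255],[-0.2,0.3,10.4,-0.007,0,0,255],[-0.2,0.3,11.2,-0.007,0,0,255],[-0.2,0.3,11.4,-0.007,0,0,255],[-0.2,0.3,11.4,-0.007,0,0,255]]'; python3 -m jog '[[0,0,0.1,0,0,0,255],[0,0,0.2,0,0,0,255],[0,0,0.2,0,0,0,255],[0,0,0.2,0,0,0,255]]'
```

```text
t: 13.63
tool_pos: [0.4701, -0.1712, 0.038]
tool_rot: [-1.946, -2.463, -0.003]
contact_force: [0.5, -0.4, -3.7]
opening: 0.057
t: 13.97
tool_pos: [0.4706, -0.1715, 0.0368]
tool_rot: [-1.947, -2.464, -0.003]
contact_force: [0.3, 0.0, -3.5]
opening: 0.0571
```

```bash
python3 -m jog '[[0,0,0.1,0,0,0,255],[0,0,0.2,0,0,0,255],[0,0,0.25,0,0,0,255],[0,0,0.25,0,0,0,255]]';  python3 -m jog '[[0,0,0.1,0,0,0,255],[0,0,0.2,0,0,0,255],[0,0,0.2,0,0,0,255]]'
```

```text
t: 14.3
tool_pos: [0.4707, -0.1716, 0.0345]
tool_rot: [-1.948, -2.464, -0.003]
contact_force: [0.1, 1.7, -2.7]
opening: 0.0569
t: 14.55
tool_pos: [0.4711, -0.1718, 0.0345]
tool_rot: [-1.947, -2.463, -0.003]
contact_force: [-5.8, 4.6, 10.1]
opening: 0.057
```

```bash
python3 -m jog '[[0,0,0,0,0,0,70],[0,0,0,0,0,0,50],[0,0,0,0,0,0,20],[0,0,0,0,0,0,0],[0,0,0,0,0,0,0],[0,0,0,0,0,0,0],[0,0,0,0,0,0,0],[0,0,0,0,0,0,0]]'; python3 -m jog '[[0,0,-1,0,0,0,0],[0,0,-4,0,0,0,0],[0,0,-8,0,0,0,0],[0,0,-12,0,0,0,0],[0,0,-16,0,0,0,0],[0,0,-16,0,0,0,0]]'; python3 -c "
from h import *
print(get_obs()['opening']); row(.539,.232,.19,.21)"
```

```text
t: 15.22
tool_pos: [0.471, -0.1717, 0.0343]
tool_rot: [-1.947, -2.463, -0.003]
contact_force: [0.3, 0.0, 0.4]
opening: 0.0854
t: 15.72
tool_pos: [0.4755, -0.1745, 0.2055]
tool_rot: [1.938, 2.453, 0.008]
contact_force: [0.5, -1.1, 1.3]
opening: 0.0854
0.08540664735568923
row [38.1  15.55  1.42] [0.013 0.009 0.023]
```

```bash
python3 -m jog '[[3.6,1.5,0,0,0,0,0],[7.2,3,0,0,0,0,0],[11,4.5,0,0.013,0.009,0.023,0],[14.8,6,0,0.013,0.009,0.023,0],[18.6,7.6,0,0.013,0.009,0.023,0],[22.4,9.1,0.5,0.013,0.009,0.023,0],[26.2,10.7,0.5,0.013,0.009,0.023,0],[30,12.2,1,0.013,0.009,0.023,0]]'; python3 -m jog '[[3.5,1.4,0,0,0,0,0],[6.5,2.7,0.2,0,0,0,0],[8.1,3.4,0.4,0,0,0,0],[8.1,3.4,0.4,0,0,0,0],[8.1,3.4,0.4,0,0,0,0]]';python3 -c "
from h import *
row(.539,.232,.19,.21)"
```

```text
t: 16.38
tool_pos: [0.5255, 0.1478, 0.196]
tool_rot: [1.974, 2.441, 0.004]
contact_force: [1.1, -0.6, -0.6]
opening: 0.0853
t: 16.8
tool_pos: [0.5416, 0.2347, 0.1921]
tool_rot: [1.972, 2.443, 0.003]
contact_force: [-0.1, 0.2, 0.6]
opening: 0.0852
row [-0.21 -0.31  0.21] [0.003 0.001 0.002]
```

```bash
python3 -m jog '[[-0.2,-0.3,3,0,0,0,0],[-0.2,-0.3,6,0,0,0,0],[-0.2,-0.3,9,0,0,0,0],[-0.2,-0.3,12,0,0,0,0],[-0.2,-0.3,14,0,0,0,0],[-0.2,-0.3,15.2,0,0,0,0],[-0.2,-0.3,15.2,0,0,0,0],[-0.2,-0.3,15.2,0,0,0,0]]'; python3 -m jog '[[0,0,0,0,0,0,60],[0,0,0,0,0,0,120],[0,0,0,0,0,0,255],[0,0,0,0,0,0,255],[0,0,0,0,0,0,255],[0,0,0,0,0,0,255],[0,0,0,0,0,0,255],[0,0,0,0,0,0,255]]' 50; python3 -m jog '[[0,0,-1,0,0,0,255],[0,0,-3,0,0,0,255],[0,0,-6,0,0,0,255],[0,0,-9,0,0,0,255],[0,0,-12,0,0,0,255],[0,0,-15,0,0,0,255],[0,0,-15,0,0,0,255],[0,0,-15,0,0,0,255]]'; python3 -c "
from h import *
row(.4896,-.2498,.16,.234)"
```

```text
t: 17.47
tool_pos: [0.5398, 0.2314, 0.0405]
tool_rot: [1.973, 2.442, 0.003]
contact_force: [0.8, 0.1, -0.1]
opening: 0.0857
t: 18.13
tool_pos: [0.5409, 0.2317, 0.0423]
tool_rot: [1.972, 2.441, 0.005]
contact_force: [-0.9, -0.9, 6.6]
opening: 0.0402
t: 18.8
tool_pos: [0.5412, 0.2321, 0.1949]
tool_rot: [1.97, 2.439, 0.012]
contact_force: [0.4, -0.5, -2.6]
opening: 0.0404
row [-46.03 -15.2    3.36] [ 0.01   0.001 -0.022]
```

```bash
python3 -m jog '[[-3,-1,0,0,0,0,255],[-6.8,-2.2,0,0,0,0,255],[-10.6,-3.5,0,0,0,0,255],[-14.4,-4.8,0.5,0,0,-0.022,255],[-18.2,-6,1,0.01,0,-0.022,255],[-22,-7.3,1.5,0.01,0,-0.022,255],[-25.8,-8.5,2,0.01,0,-0.022,255],[-29.6,-9.8,2,0.01,0,-0.022,255]]'; python3 -c "
from h import *
row(.4896,-.2498,.16,.234)"
```

```text
t: 19.47
tool_pos: [0.505, -0.0789, 0.1701]
tool_rot: [-1.944, -2.461, 0.004]
contact_force: [0.0, -0.4, -2.1]
opening: 0.0405
row [-16.27  -5.46   1.  ] [-0.006 -0.003 -0.   ]
```

```bash
python3 -m jog '[[-3.8,-1.3,0,0,0,0,255],[-7.6,-2.5,0,0,0,0,255],[-11.4,-3.8,0,0,0,0,255],[-14.5,-4.9,0,0,0,0,255],[-16,-5.4,0,0,0,0,255],[-16,-5.4,0,0,0,0,255],[-16,-5.4,0,0,0,0,255]]'; python3 -c "
from h import *
row(.4896,-.2498,.0363,.234)"
```

```text
t: 20.05
tool_pos: [0.4882, -0.2468, 0.1675]
tool_rot: [-1.943, -2.456, 0.004]
contact_force: [-0.0, -1.1, -2.4]
opening: 0.04
row [-0.41  0.17 13.11] [-0.008 -0.007 -0.002]
```

```bash
python3 -m jog '[[-0.3,0.1,3,-0.008,-0.007,0,255],[-0.3,0.1,6,-0.008,-0.007,0,255],[-0.3,0.1,9,-0.008,-0.007,0,255],[-0.3,0.1,11,-0.008,-0.007,0,255],[-0.3,0.1,12,-0.008,-0.007,0,255],[-0.3,0.1,12.7,-0.008,-0.007,0,255],[-0.3,0.1,12.8,-0.008,-0.007,0,255],[-0.3,0.1,12.8,-0.008,-0.007,0,255]]'; python3 -m jog '[[0,0,0.1,0,0,0,255],[0,0,0.2,0,0,0,255],[0,0,0.25,0,0,0,255],[0,0,0.25,0,0,0,255]]'
```

```text
t: 20.72
tool_pos: [0.4892, -0.2488, 0.04]
tool_rot: [1.948, 2.463, -0.001]
contact_force: [-0.3, -0.4, -3.1]
opening: 0.0402
t: 21.05
tool_pos: [0.4896, -0.2491, 0.0383]
tool_rot: [1.947, 2.462, -0.0]
contact_force: [0.1, 0.4, -2.4]
opening: 0.0405
```

```bash
python3 -m jog '[[0,0,0.1,0,0,0,255],[0,0,0.2,0,0,0,255],[0,0,0.2,0,0,0,255]]'
```

```text
t: 21.3
tool_pos: [0.4897, -0.2492, 0.0363]
tool_rot: [1.947, 2.462, -0.0]
contact_force: [0.1, -0.1, -2.4]
opening: 0.0406
```

```bash
python3 -m jog '[[0,0,0.1,0,0,0,255],[0,0,0.15,0,0,0,255],[0,0,0.15,0,0,0,255]]'
```

```text
t: 21.55
tool_pos: [0.4899, -0.2493, 0.0363]
tool_rot: [1.947, 2.463, -0.001]
contact_force: [-3.9, 1.9, 7.5]
opening: 0.0401
```

Contact again. I'm releasing, retreating, and heading for the filter with a close look on arrival.

```bash
python3 -m jog '[[0,0,0,0,0,0,110],[0,0,0,0,0,0,90],[0,0,0,0,0,0,50],[0,0,0,0,0,0,0],[0,0,0,0,0,0,0],[0,0,0,0,0,0,0],[0,0,0,0,0,0,0],[0,0,0,0,0,0,0]]'; python3 -m jog '[[0,0,-1,0,0,0,0],[0,0,-4,0,0,0,0],[0,0,-8,0,0,0,0],[0,0,-12,0,0,0,0],[0,0,-16,0,0,0,0],[0,0,-17,0,0,0,0],[0,0,-17,0,0,0,0]]'; python3 -c "
from h import *
row(.535,.295,.22,.21)"
```

```text
t: 22.22
tool_pos: [0.4898, -0.2493, 0.0362]
tool_rot: [1.947, 2.463, -0.001]
contact_force: [0.1, -0.0, 0.1]
opening: 0.0855
t: 22.8
tool_pos: [0.492, -0.2506, 0.2127]
tool_rot: [1.941, 2.455, 0.0]
contact_force: [-0.4, 0.1, -0.5]
opening: 0.0855
row [52.09 16.78 -1.1 ] [0.008 0.01  0.023]
```

```bash
python3 -m jog '[[3.6,1.2,0,0,0,0,0],[7.4,2.4,0,0,0,0,0],[11.2,3.6,0,0.008,0.01,0.023,0],[15,4.8,-0.5,0.008,0.01,0.023,0],[18.8,6,-0.5,0.008,0.01,0.023,0],[22.6,7.2,-1,0.008,0.01,0.023,0],[26.4,8.5,-1,0.008,0.01,0.023,0],[30.2,9.7,-1,0.008,0.01,0.023,0]]'; python3 -c "
from h import *
row(.535,.295,.22,.21)"
```

```text
t: 23.47
tool_pos: [0.5156, 0.0676, 0.2189]
tool_rot: [-1.976, -2.44, 0.002]
contact_force: [1.0, 0.6, -0.8]
opening: 0.0852
row [21.84  6.63 -0.1 ] [-0.002 -0.001 -0.   ]
```

```bash
python3 -m jog '[[3.8,1.2,0,0,0,0,0],[7.6,2.4,0,0,0,0,0],[11.4,3.5,0,0,0,0,0],[15.2,4.7,0,0,0,0,0],[19,5.8,0,0,0,0,0],[21.8,6.6,0,0,0,0,0],[21.8,6.6,0,0,0,0,0],[21.8,6.6,0,0,0,0,0]]'; python3 - <<'E'
from h import *
c=calibration("wrist"); im=get_image("wrist"); cv2.imwrite("pics/w5.png",im[100:340,150:470,::-1].repeat(2,0).repeat(2,1)); np.save("w5.npy",c,allow_pickle=True)
print(get_obs()["tool_pos"],proj("wrist",(.535,.315,.1),c).round())
E
```

```text
t: 24.13
tool_pos: [0.5336, 0.2955, 0.2166]
tool_rot: [-1.971, -2.442, 0.007]
contact_force: [-0.6, -0.3, -0.9]
opening: 0.0852
[0.53382775 0.29440948 0.21697172] [324. 213.]
```

View pics/w5.png

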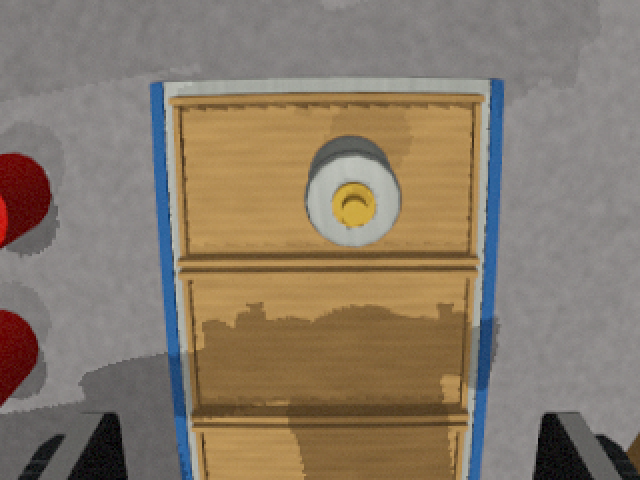

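The filter's canister top is centred at crop (353,199), which is pixel (326.5,199.5), and its nipple at (327,203.5).

```bash
python3 - <<'E'
from h import *
c=np.load("w5.npy",allow_pickle=True).item()
print(w("wrist",326.5,199.5,.082,c),w("wrist",327,203.5,.1,c))
p=w("wrist",326.5,199.5,.082,c); row(p[0],p[1],.052,.21)
E
```

```text
[0.53587528 0.32127378 0.082     ] [0.53559131 0.32207411 0.1       ]
row [ 2.59  0.85 16.49] [-0.005  0.     0.001]
```

```bash
python3 -m jog '[[2.6,0.8,1.5,0,0,0,0],[2.6,0.8,4,0,0,0,0],[2.6,0.8,7,0,0,0,0],[2.6,0.8,10,0,0,0,0],[2.6,0.8,13,0,0,0,0],[2.6,0.8,15.5,0,0,0,0],[2.6,0.8,16.5,0,0,0,0],[2.6,0.8,16.5,0,0,0,0]]'; python3 -m jog '[[0,0,0,0,0,0,60],[0,0,0,0,0,0,120],[0,0,0,0,0,0,255],[0,0,0,0,0,0,255],[0,0,0,0,0,0,255],[0,0,0,0,0,0,255],[0,0,0,0,0,0,255],[0,0,0,0,0,0,255]]' 40
```

```text
t: 24.85
tool_pos: [0.5329, 0.3187, 0.0479]
tool_rot: [-1.974, -2.436, 0.018]
contact_force: [-0.2, -0.6, 0.6]
opening: 0.0857
t: 25.52
tool_pos: [0.5345, 0.3193, 0.0502]
tool_rot: [-1.975, -2.438, 0.012]
contact_force: [0.6, 0.1, 6.1]
opening: 0.0351
```

```bash
python3 -m jog '[[0,0,-1,0,0,0,255],[0,0,-3,0,0,0,255],[0,0,-6,0,0,0,255],[0,0,-9,0,0,0,255],[0,0,-12,0,0,0,255],[0,0,-15,0,0,0,255],[0,0,-15,0,0,0,255],[0,0,-15,0,0,0,255]]'; python3 -c "
from h import *
row(.5086,-.330,.17,.234)"
```

```text
t: 26.18
tool_pos: [0.5366, 0.3204, 0.203]
tool_rot: [-1.976, -2.439, 0.006]
contact_force: [-0.5, -0.2, -1.9]
opening: 0.0351
row [-63.04 -16.24   3.4 ] [-0.004  0.    -0.025]
```

```bash
python3 -m jog '[[-3,-0.8,0,0,0,0,255],[-6.8,-1.8,0,0,0,0,255],[-10.6,-2.7,0,0,0,0,255],[-14.4,-3.7,0,0,0,-0.025,255],[-18.2,-4.7,0,0,0,-0.025,255],[-22,-5.7,0,0,0,-0.025,255],[-25.8,-6.7,0,0,0,-0.025,255],[-29.6,-7.7,0,0,0,-0.025,255]]'; python3 -c "
from h import *
row(.5086,-.330,.18,.234)"
```

```text
t: 26.85
tool_pos: [0.5208, 0.0134, 0.2007]
tool_rot: [-1.942, -2.461, 0.009]
contact_force: [1.3, 0.5, -2.8]
opening: 0.0353
row [-33.12  -9.15   2.11] [-0.009 -0.001  0.001]
```

```bash
python3 -m jog '[[-3.8,-1,0,0,0,0,255],[-7.6,-2.1,0,0,0,0,255],[-11.4,-3.2,0,0,0,0,255],[-15.2,-4.2,0,0,0,0,255],[-19,-5.2,0,0,0,0,255],[-22.8,-6.3,0,0,0,0,255],[-26.6,-7.3,0,0,0,0,255],[-30,-8.3,0,0,0,0,255]]'; python3 -m jog '[[-1.5,-0.4,0,0,0,0,255],[-1.5,-0.4,0,0,0,0,255],[-1.5,-0.4,0,0,0,0,255]]'; python3 -c "
from h import *
row(.5086,-.330,.0442,.234)"
```

```text
t: 27.52
tool_pos: [0.5081, -0.299, 0.198]
tool_rot: [-1.94, -2.457, 0.01]
contact_force: [-0.0, -1.3, -1.5]
opening: 0.0353
t: 27.77
tool_pos: [0.5064, -0.314, 0.1953]
tool_rot: [-1.939, -2.451, 0.008]
contact_force: [-0.2, 0.5, -1.8]
opening: 0.0351
row [-1.74  0.06 15.09] [-0.014 -0.009 -0.002]
```

```bash
python3 -m jog '[[-1.5,0,2,-0.014,-0.009,0,255],[-1.5,0,5,-0.014,-0.009,0,255],[-1.5,0,8,-0.014,-0.009,0,255],[-1.5,0,11,-0.014,-0.009,0,255],[-1.5,0,13.5,-0.014,-0.009,0,255],[-1.5,0,14.6,-0.014,-0.009,0,255],[-1.5,0,14.8,-0.014,-0.009,0,255],[-1.5,0,14.8,-0.014,-0.009,0,255]]'; python3 -m jog '[[0,0,0.1,0,0,0,255],[0,0,0.2,0,0,0,255],[0,0,0.25,0,0,0,255],[0,0,0.25,0,0,0,255]]'
```

```text
t: 28.43
tool_pos: [0.5075, -0.3263, 0.0466]
tool_rot: [-1.946, -2.464, -0.0]
contact_force: [-0.1, -0.6, -1.6]
opening: 0.0352
t: 28.77
tool_pos: [0.5078, -0.3264, 0.0447]
tool_rot: [-1.946, -2.465, -0.0]
contact_force: [1.0, 0.0, -2.2]
opening: 0.0355
```

```bash
python3 -m jog '[[0,0,0.1,0,0,0,255],[0,0,0.15,0,0,0,255],[0,0,0.15,0,0,0,255]]'
```

```text
t: 29.02
tool_pos: [0.5081, -0.3267, 0.0437]
tool_rot: [-1.947, -2.465, -0.0]
contact_force: [0.6, -0.5, -0.4]
opening: 0.0351
```

```bash
python3 -m jog '[[0,0,0.1,0,0,0,255],[0,0,0.1,0,0,0,255],[0,0,0.1,0,0,0,255]]'
```

```text
t: 29.27
tool_pos: [0.5082, -0.3268, 0.0436]
tool_rot: [-1.947, -2.465, -0.0]
contact_force: [-2.2, 2.1, 6.0]
opening: 0.0349
```

Contact. I'm releasing, retreating and backing off for a final look.

```bash
python3 -m jog '[[0,0,0,0,0,0,125],[0,0,0,0,0,0,100],[0,0,0,0,0,0,50],[0,0,0,0,0,0,0],[0,0,0,0,0,0,0],[0,0,0,0,0,0,0],[0,0,0,0,0,0,0],[0,0,0,0,0,0,0]]'; python3 -m jog '[[0,0,-1,0,0,0,0],[0,0,-4,0,0,0,0],[0,0,-8,0,0,0,0],[0,0,-12,0,0,0,0],[0,0,-16,0,0,0,0],[0,0,-20,0,0,0,0],[0,0,-20,0,0,0,0],[0,0,-20,0,0,0,0]]'; python3 -m jog '[[-4,0,0,0,0,0,0],[-8,0,0,0,0,0,0],[-12,0,0,0,0,0,0],[-16,0,0,0,0,0,0],[-16,0,0,0,0,0,0],[-16,0,0,0,0,0,0]]'; python3 - <<'E'
from h import *
c=calibration("wrist"); im=get_image("wrist"); a=get_image("top"); cv2.imwrite("pics/w6.png",im[:,:,::-1]); cv2.imwrite("pics/top2.png",cv2.resize(a[190:310,325:505,::-1],None,fx=4,fy=4,interpolation=cv2.INTER_CUBIC)); np.save("w6.npy",c,allow_pickle=True)
m=np.array([.4803,-.2109]);t=.234;R=np.array([[np.cos(t),-np.sin(t)],[np.sin(t),np.cos(t)]])
for n,y,z in(("pinion",.12,.06),("piston",.04,.062),("bushing",-.04,.066),("filter",-.12,.094)):
    p=[*(m+R@[0,y]),z]; print(n,proj("wrist",p,c).round(),((proj("top",p)-[325,190])*4).round())
E
```

```text
t: 29.93
tool_pos: [0.5081, -0.3269, 0.0435]
tool_rot: [-1.947, -2.465, -0.0]
contact_force: [-0.2, 0.7, 0.1]
opening: 0.0858
t: 30.6
tool_pos: [0.5097, -0.3281, 0.249]
tool_rot: [1.942, 2.459, 0.0]
contact_force: [0.3, 0.1, -0.4]
opening: 0.0858
t: 31.1
tool_pos: [0.5458, -0.4848, 0.246]
tool_rot: [1.948, 2.461, 0.002]
contact_force: [-0.3, 1.3, -0.4]
opening: 0.0854
pinion [ 313. -169.] [156. 276.]
piston [ 313. -118.] [306. 245.]
bushing [313. -53.] [456. 213.]
filter [314.  20.] [622. 177.]
```

View pics/top2.png

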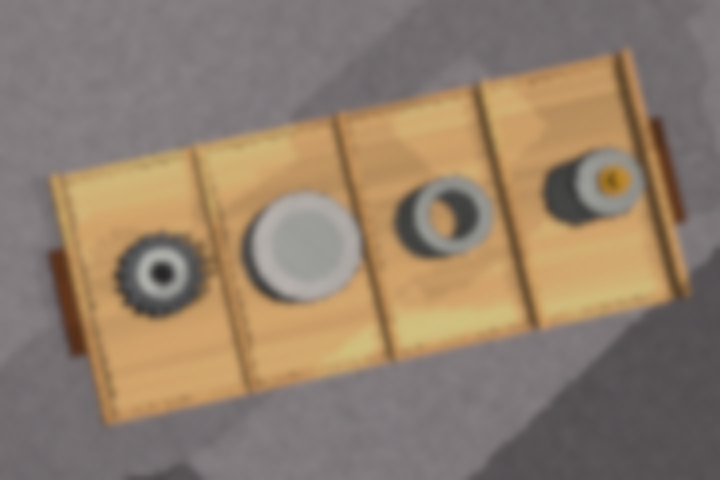

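View pics/w6.png

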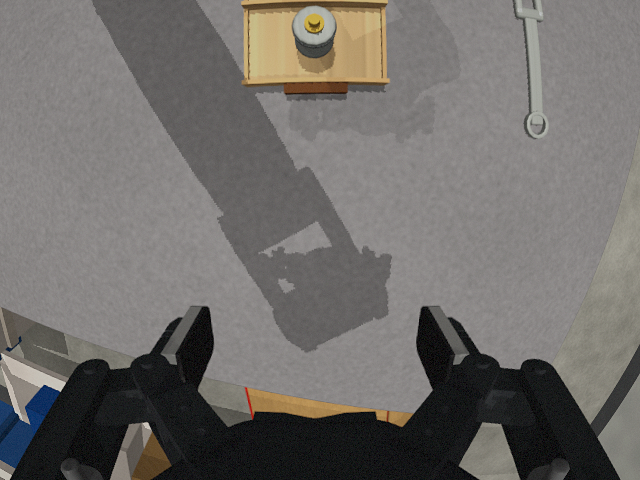

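Top crop, seen vs the pocket centre projected at the part's top:
- **Pinion:** (162,272) vs (156,276)
- **Piston:** (305,247) vs (306,245)
- **Bushing:** (452,215) vs (456,213)
- **Filter:** (614,180) vs (622,177)

At 4 crop pixels per image pixel, all are within about 5 mm. They stand upright, and the wrist view confirms the filter is upright at (314,24).

```bash
python3 -c "
from station import *
o=get_obs();print(o['t'],o['contact_force']);print(finish_job())"
```

```text
31.2 [ 0.65818497 -0.64721593 -0.47439083]
the job is handed in; nothing more can be done
None
```

All four parts are in the carrier in reverse order and the job is handed in at t = 31.2 s. The hand-in gives no verdict, so what follows rests on my own checks.

From the robot's left, the trays held filter, bushing, piston, pinion, and the carrier now holds pinion, piston, bushing, filter. I gripped each part across its tray, lowered it until I felt the carrier floor, and only then released it.

In the final top and wrist pictures every part is upright and within about 5 mm of its pocket centre, against limits of 15 mm along the row and 18 mm across. The filter is the farthest off, about 4–5 mm toward the carrier's middle. The gripper is clear of everything and no force is acting on it.

Two readings disagreed slightly:
- **Part positions:** the first top-view estimates for the filter and pinion were 5–12 mm off along the row. I gripped at positions corrected from closer wrist views.
- **Jaw opening:** it read about 1–2 mm under the true part diameters.

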